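# Shut off and vent the compressed-air unit

## Task

Shut off and vent the air unit: with a fingertip, push the long lever of the supply valve (where the pipe comes up from the desk) a quarter turn until it stands square across the pipe against its stop, and only then push the bleed valve's lever (at the other end, by the silencer) a quarter turn until it lies in line over the silencer against its stop. Push the levers, do not grip them. Leave the two small outlet levers as they stand and do not lift or shift anything else.

Things in the scene. Friction and masses are not known exactly. Their poses are not given: they have to be found in the camera images.
- air_unit: Compressed-air unit fixed to the desk: aluminium base plate 130 x 510 x 8 mm, a straight pipe run 130 mm above the desk. Origin on the desk under the run; y axis along the pipe to the supply end, z up, x away from the robot. Along y: riser +205 mm, supply valve +130, regulator +50, manifold -8 to -130, bleed valve -170, brass silencer -197 to -240. Valve bodies stay below 165 mm.
- regulator_top (a point): Top centre of the filter-regulator's black knob, the unit's highest part, 210 mm above the desk. The regulator is 56 mm wide; its gauge faces the robot and reaches 58 mm before the pipe's centreline. Fixed; nothing to do here.
- supply_lever (a joint): Angle of the supply valve's lever, rad. 0 = in line with the pipe, pointing along the unit's +y over the riser: open (starts within 0.25 of this). 1.571 = square across the pipe, pointing along the unit's -x, to the robot, at its stop: shut. Grows counterclockwise seen from above. Friction 0.45 N m, about 5 N pushed at its end; stays where left.
- supply_axis (a point): Point on the vertical pivot axis of the supply lever, at mid-thickness of its grip, 177 mm above the desk.
- supply_end (a point): Where to push the supply lever: 90 mm out from the pivot, 25 mm short of the tip, mid-width, mid-thickness, 177 mm above the desk; moves with the lever. x points outward along the lever, y sideways towards growing angle, z up. The grip is a black sleeve 22 mm wide, 10 mm high, 34 to 115 mm out from the pivot; beside it nothing stands higher than 150 mm.
- bleed_lever (a joint): Angle of the bleed valve's lever, rad. 0 = square across the pipe, pointing along the unit's -x, to the robot: shut (starts within 0.12 of this). 1.571 = in line with the pipe, pointing along the unit's -y over the silencer, at its stop: open. Grows counterclockwise seen from above. Friction 0.28 N m, about 4.5 N pushed at its end; stays where left.
- bleed_axis (a point): Point on the vertical pivot axis of the bleed lever, at mid-thickness of its grip, 177 mm above the desk.
- bleed_end (a point): Where to push the bleed lever: 65 mm out from the pivot, 25 mm short of the tip, mid-width, mid-thickness, 177 mm above the desk; moves with the lever. x points outward along the lever, y sideways towards growing angle, z up. The grip is a black sleeve 18 mm wide, 10 mm high, 34 to 90 mm out from the pivot. The outlet couplers beside it are 153 mm high or less, levers 157.
- outlet_left_tip (a point): Tip of the small black lever (42 x 11 x 8 mm) of the outlet valve nearer the regulator, 153 mm above the desk, pivot 34 mm away. Leave it as it stands, whatever its angle.
- outlet_right_tip (a point): Tip of the small black lever (42 x 11 x 8 mm) of the outlet valve nearer the bleed valve, 153 mm above the desk, pivot 34 mm away, 80 mm along the pipe from the bleed lever's pivot. Leave it as it stands, whatever its angle.
- blow_gun: Bystander, to be left alone: grey air blow gun with thin steel nozzle, lying on the desk before the unit, about 170 x 140 mm, 24 mm high; origin under its body.
- wrench: Bystander, to be left alone: steel wrench, 180 mm long, lying on the desk before the supply end; origin under its middle.
- tape_reel: Bystander, to be left alone: white reel of sealing tape, 54 mm across, 14 mm high, on the base plate in front of the supply valve; origin at the centre of its underside.
- plug: Bystander, to be left alone: brass coupler plug, 22 mm across, 34 mm high, standing on the base plate in front of the bleed valve; origin at the centre of its underside.
- oil: Bystander, to be left alone: white oil bottle with black cap, 48 mm across, 140 mm high, standing behind the unit; origin at the centre of its underside.
- mug: Bystander, to be left alone: white mug, 80 mm across, 95 mm high, standing behind the unit; origin at the centre of its underside.
- calculator: Bystander, to be left alone: grey desk calculator, 150 x 85 x 17 mm, at the robot's right; origin at the centre of its underside.
- tape_measure: Bystander, to be left alone: black tape measure, 70 x 35 x 66 mm, at the robot's left; origin at the centre of its underside.

How it is judged (in metres and radians):
On the way, in this order (a step that is already met when the one before it is completed fails the run):
1. the supply valve is shut: its lever square across the pipe, the bleed valve still shut (value of joint supply_lever above 1.47 rad and value of joint bleed_lever below 0.3 rad), for 0.2 s.
2. the bleed valve is open: its lever in line with the pipe (value of joint each of bleed_lever, supply_lever above 1.47 rad), for 0.2 s.
At the end, for the whole second after the job is handed in: Both levers at rest within 0.1 rad of their stops (supply square across the pipe, bleed in line with it), the tips of the outlet levers within 12 mm and every loose thing within 30 mm of where it started (all of step 2 and velocity of joint each of supply_lever, bleed_lever below 0.05 rad/s and distance of each of outlet_left_tip, outlet_right_tip from where it was at the start of the episode below 0.012 m and distance of each of blow_gun, wrench, tape_reel, plug, oil, mug, calculator, tape_measure from where it was at the start of the episode below 0.03 m); the robot touches nothing.
It fails at once if the bleed valve is opened (past 0.3 rad) while the supply valve is not shut (below 1.4 rad) (value of joint bleed_lever above 0.3 rad and value of joint supply_lever below 1.4 rad).
It fails at once if a lever is gripped between the fingers ((y of the grasp point in the frame of supply_end between -0.01 and 0.01 m and z of the grasp point in the frame of supply_end between -0.04 and 0.02 m and x of the grasp point in the frame of supply_end between -0.06 and 0.03 m and contact force between the fingers and anything else above 2 N) or (y of the grasp point in the frame of bleed_end between -0.01 and 0.01 m and z of the grasp point in the frame of bleed_end between -0.04 and 0.02 m and x of the grasp point in the frame of bleed_end between -0.04 and 0.03 m and contact force between the fingers and anything else above 2 N)).
It fails at once if an outlet lever is turned (its tip moved more than 12 mm) (distance of any of outlet_left_tip, outlet_right_tip from where it was at the start of the episode above 0.012 m).
It fails at once if a loose thing on the desk is lifted, knocked or shifted by more than 30 mm (distance of any of blow_gun, wrench, tape_reel, plug, oil, mug, calculator, tape_measure from where it was at the start of the episode above 0.03 m).
It also fails if it takes over 50 s, if anything falls off the work surface, if the arm or the gripper's body presses on something with over 40 N, if the wrist force passes 120 N, or if a joint passes its speed limit or range.

## Robot

A 6-joint arm with a two-finger parallel gripper is mounted at the origin on the work surface. World frame = base frame: x ahead of the robot, y to its left, z up, the work surface at z = 0. Lengths are in mm, angles in rad, forces in N, time in s.
With the tool pointing down it reaches from about 425 to 925 mm from the base axis. Payload 12.5 kg.
Tool frame: the origin (TCP) lies on the mounting face of the last link; the fingertips stand 173 mm ahead of it and the grasp point (between the pads) lies 155 mm ahead of it; x points along the fingers, y is the direction in which the jaws open and shut, and the axes are right-handed (so a half turn about x gives the same grasp; the last joint's range is limited). The gripper opens to 85 mm and grips with 20 to 120 N. Pads are 22 mm wide; open, the fingers measure 114 mm over their backs; the gripper's body (76 mm by 85 mm) begins 54 mm behind the grasp point. The pads swing forward as they close: fully open they stand 13 mm farther back than shut.
Start: joints at [1.211, 0.491, 1.559, -0, 1.092, -0.106], TCP at [156.903, 604.985, 404.727] pointing down, gripper open.
Joint ranges: [-3.1, 3.1], [-0.84, 2.19], [0.05, 2.79], [-1.13, 4.28], [0.06, 2.93], [-2.69, 2.69]. Speed limits (rad/s): [2.22, 2.22, 2.79, 3.14, 3.14, 3.14].

## Interface

Orientations are given as [roll, pitch, yaw] about the fixed x, y, z axes, in that order (R = Rz(yaw) Ry(pitch) Rx(roll)).
In Python, from cell import sensors, optics, ticket gives the robot as it stands.
- The arm moves only by the tool carry_out, never from a script. Its argument "rows" is a list that holds one entry, the list of rows, each a list of 5 numbers: the closure, from -1 (fully open) to 1 (shut), so that 0 is half open, then the shift along the world's x, y, z normalised to -1 to 1, where 1 is 150 mm, then the turn about the world's z normalised to -1 to 1, where 1 is 60 degrees. In form: [[[hand, dx, dy, dz, twist], ...]]. A call has 1 to 5 rows; each row is the pose to reach, as a shift and turn from the pose commanded when the call began; what a row does not reach only later rows make up. A row lasts 1/8 s, in which the tool goes at most 62.5 mm and 10.7 degrees, less where a joint would pass 70% of its speed; a pose out of reach is approached as far as the arm can. A call with a number of a shift or a turn outside -1 to 1 is refused whole. A call with a gripper value outside its range is refused whole. The fingers move at their own pace and stop on an object; "force" is the grip in N (left out, the last holds). Time passes only in rows, so rows that repeat a pose let the fingers close. It gives the time, the measured TCP pose, the force and the opening at its end, in the units of the state.
- sensors.state(): the state, without advancing time (a new reading comes with each control period).
- optics.capture(name): name is "scene" or "side" or "wrist"; returns the picture (480x640x3 uint8, red, green, blue); there is no depth.
- optics.get_calibration(name): a dict with "fx", "fy", "cx", "cy" (pixels), "k1" (the pictures are not rectified: a ray, as slopes to the right and down, at radius r is drawn at 1 + k1 r^2 times it, then the intrinsics apply), "world_from_camera" (4x4, takes a point from camera to world coordinates). Camera axes: x right, y down, z forward; pixel columns grow to the right and rows downward; lengths in mm; the calibration is good to about 2 mm. A picture is of the moment at which its call begins: read the wrist's pose just before it. get_calibration takes no time and is no camera call; for the wrist camera it gives the pose at the moment of the call.
- ticket.finish_job(): hands the job in, once; it reports no verdict.
The state is a dict: "clock": time; "joint_positions": joint angles; "qvel": joint speeds; "joint_efforts": joint torques, N m; "position": TCP position; "ee_rot": TCP orientation; "force": force on the tool from outside, world axes, zero at the start; "ft_torque": the same for the moment, N m; "width": opening from 0.0 (shut) to 1.0 (fully open).
Only numpy, scipy, OpenCV 4.12 (cv2) and the standard library are available. Lean on these libraries where they do the work, as an engineer would, in place of code of your own. Each camera call takes 0.05 s, during which the arm holds its last target.

## Working session

There is one attempt and no reset: what is moved stays moved. The work goes in short steps, Python scripts to look and compute and a tool call to move; the robot and the scene stay as the last step left them, time stands still between calls to the robot, and variables do not carry over. Pictures are saved under pics/ and viewed, and the job is handed in when it is done.

Besides the shell and the picture viewer there is one more tool, called after "Call:" as name([rows], argument=value, ...), one row to a line, values as JSON. carry_out: Moves the arm, as the interface text tells. Its arguments: {"type":"object","properties":{"rows":{"type":"array","items":{"type":"array","items":{"type":"array","items":{"type":"number","minimum":-1,"maximum":1}}}},"force":{"type":"number"}},"required":["rows"]}

```bash
mkdir -p pics; python3 - <<'E'
from cell import sensors, optics
import cv2
s=sensors.state(); print(s)
for n in ("scene","side","wrist"):
    c=optics.get_calibration(n); print(n,c)
    cv2.imwrite(f"pics/{n}0.png",optics.capture(n)[:,:,::-1])
E
```

```text
{'clock': 0.0, 'joint_positions': array([ 1.21138449e+00,  4.91561271e-01,  1.55950489e+00, -3.96733585e-05,
        1.09169889e+00, -1.05609108e-01]), 'qvel': array([ 0.00063343, -0.0008957 , -0.00028293,  0.00032975,  0.00163655,
        0.00241022]), 'joint_efforts': array([ 9.98579999e-04, -6.18455529e+01, -2.61594057e+01, -1.69335215e-05,
        4.09821499e-03, -1.98450971e-05]), 'position': array([156.89780666, 604.93437092, 404.10746964]), 'ee_rot': array([-1.64640309,  1.5696234 , -1.90018751]), 'force': array([0.64688034, 0.56270508, 0.35753261]), 'ft_torque': array([-0.00134236,  0.02470731,  0.01112506]), 'width': 0.9980020664013318}
scene {'fx': 504.1471274449471, 'fy': 504.1471274449471, 'cx': 317.4687179431396, 'cy': 243.75306698137862, 'k1': -0.0034516121491836426, 'world_from_camera': array([[-4.07416260e-01,  6.50192984e-01, -6.41296402e-01,
         1.18626782e+03],
       [ 9.13121543e-01,  2.78594016e-01, -2.97648153e-01,
         3.24774023e+02],
       [-1.48674008e-02, -7.06848257e-01, -7.07208953e-01,
         8.95852298e+02],
       [ 0.00000000e+00,  0.0000
[... 352 characters left out ...]
01,
        -1.01079635e+03],
       [-6.44720732e-04, -8.38875115e-01, -5.44323549e-01,
         9.21517495e+02],
       [ 0.00000000e+00,  0.00000000e+00,  0.00000000e+00,
         1.00000000e+00]])}
wrist {'fx': 365.0226454158606, 'fy': 365.0226454158606, 'cx': 318.21171403143006, 'cy': 244.7442664374448, 'k1': -0.07534593994873771, 'world_from_camera': array([[ 2.51748728e-01,  9.17414327e-01,  3.08177757e-01,
         7.80780064e+01],
       [ 9.67791787e-01, -2.38223019e-01, -8.14177532e-02,
         6.23497061e+02],
       [-1.27877750e-03,  3.18748718e-01, -9.47838393e-01,
         3.73147062e+02],
       [ 0.00000000e+00,  0.00000000e+00,  0.00000000e+00,
         1.00000000e+00]])}
```

View pics/scene0.png

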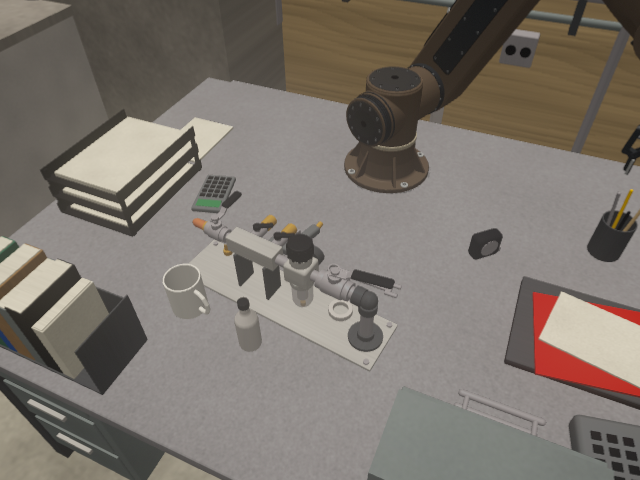

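View pics/side0.png

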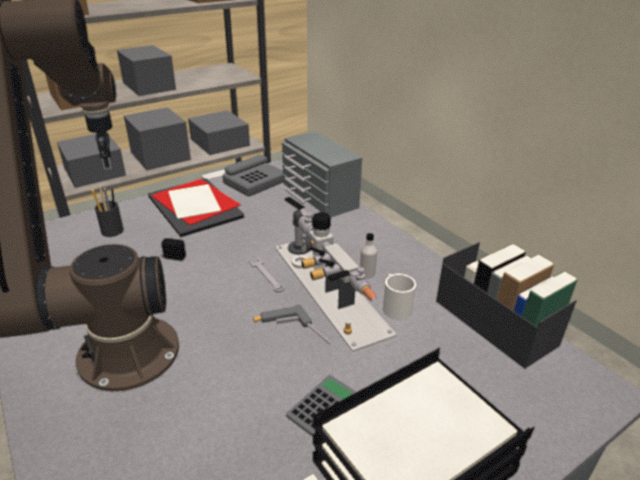

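View pics/wrist0.png

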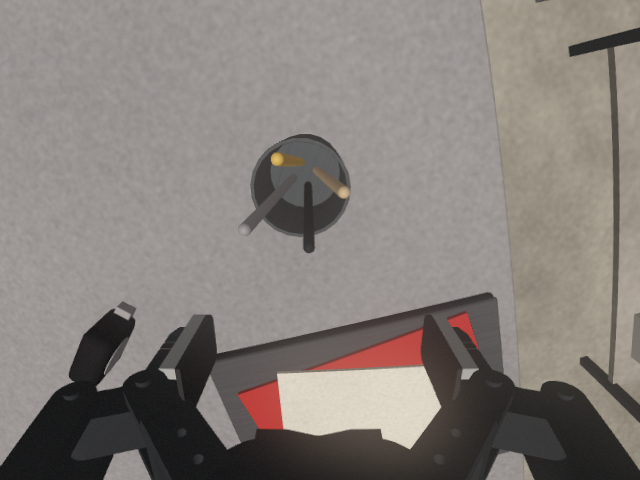

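```bash
python3 - <<'E'
import cv2
a=cv2.imread("pics/scene0.png")[190:390,170:420]; cv2.imwrite("pics/z1.png",cv2.resize(a,(750,600),interpolation=cv2.INTER_CUBIC))
a=cv2.imread("pics/side0.png")[190:360,240:440]; cv2.imwrite("pics/z2.png",cv2.resize(a,(700,595),interpolation=cv2.INTER_CUBIC))
E
```

```text
(no output)
```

View pics/z1.png

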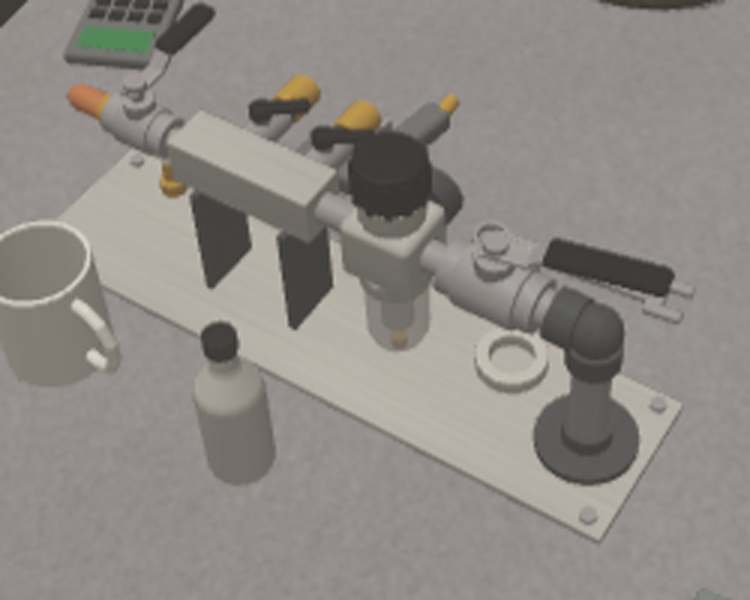

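View pics/z2.png

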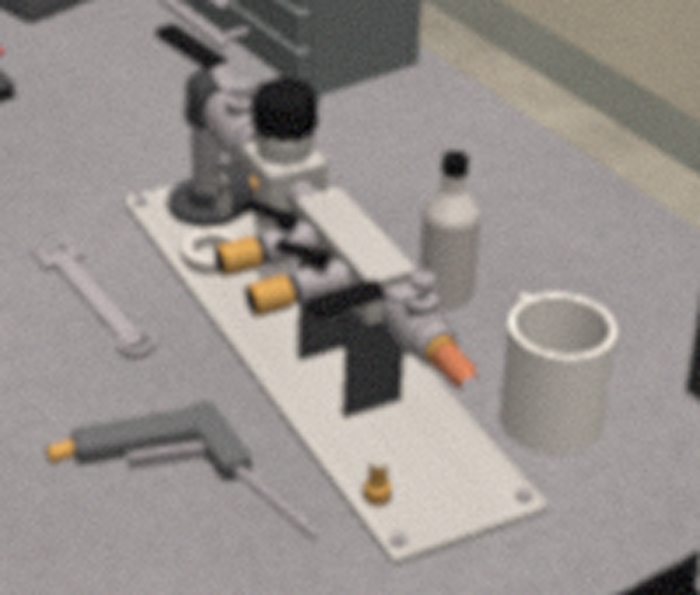

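```bash
cat > h.py <<'E'
import numpy as np, cv2
from cell import optics
def ray(n,uv,c=None):
    c=c or optics.get_calibration(n)
    K=np.array([[c['fx'],0,c['cx']],[0,c['fy'],c['cy']],[0,0,1]])
    p=cv2.undistortPoints(np.array([[uv]],float),K,np.array([c['k1'],0,0,0,0.]))[0,0]
    T=c['world_from_camera']; return T[:3,3],T[:3,:3]@np.array([*p,1])
def plane(n,uv,z,c=None):
    o,d=ray(n,uv,c); return o+d*(z-o[2])/d[2]
def two(r1,r2):
    (a,u),(b,v)=r1,r2
    t=np.linalg.lstsq(np.c_[u,-v],b-a,rcond=None)[0]; p,q=a+u*t[0],b+v*t[1]
    return (p+q)/2,np.linalg.norm(p-q)
E
python3 - <<'E'
from h import *
np.set_printoptions(precision=1,suppress=True)
Z1=lambda u,v:(170+u/3,190+v/3); Z2=lambda u,v:(240+u/3.5,190+v/3.5)
P={}
for k,n,uv in [("A +x+y",'scene',Z1(600,537)),("B -x+y",'scene',Z1(682,405)),("C +x-y",'scene',Z1(60,217)),
 ("B side",'side',Z2(126,198)),("D -x-y side",'side',Z2(395,557)),("C side",'side',Z2(546,503))]:
    P[k]=plane(n,uv,8); print(k,P[k])
for k,n,uv,z in [("knob",'scene',Z1(392,158),210),("knob",'side',Z2(287,97),210),
 ("sup lever root",'scene',Z1(548,256),182),("sup tip",'scene',Z1(672,278),182),("sup hub",'scene',Z1(494,238),180),
 ("sup root side",'side',Z2(222,58),177),("sup tip side",'side',Z2(160,30),177),
 ("bleed root",'scene',Z1(165,48),182),("bleed tip",'scene',Z1(208,10),182),("bleed hub",'scene',Z1(137,92),178),
 ("bleed hub s",'side',Z2(415,283),178),("bleed root s",'side',Z2(375,292),182),("bleed tip s",'side',Z2(306,310),182)]:
    print(k,plane(n,uv,z))
m=(P["A +x+y"]+P["D -x-y side"])/2; print(m)
d=P["A +x+y"]-P["C +x-y"];print(np.linalg.norm(d),np.degrees(np.arctan2(d[1],d[0])))
d=P["B side"]-P["D -x-y side"];print(np.linalg.norm(d),np.degrees(np.arctan2(d[1],d[0])))
E
```

```text
A +x+y [662. 191.   8.]
B -x+y [538.3 208.3   8. ]
C +x-y [ 560.3 -306.     8. ]
B side [537.7 199.9   8. ]
D -x-y side [ 470.  -299.6    8. ]
C side [ 595.4 -315.9    8. ]
knob [574.4   5.1 210. ]
knob [569.  -12.6 210. ]
sup lever root [589.6 119.5 182. ]
sup tip [576.2 196.3 182. ]
sup hub [587.3  81.8 180. ]
sup root side [591.  117.5 177. ]
sup tip side [572.3 188.8 177. ]
bleed root [ 512.2 -207.7  182. ]
bleed tip [ 462.3 -200.9  182. ]
bleed hub [ 557.1 -203.9  178. ]
bleed hub s [ 531.8 -227.3  178. ]
bleed root s [ 499.  -224.9  182. ]
bleed tip s [ 447.6 -215.9  182. ]
[566.  -54.3   8. ]
507.3377203184251 78.43587354064448
504.1064043343239 82.28827958087585
```

Call:
carry_out([
  [[1,0.33,-0.44,0.2,0],[1,0.66,-0.89,0.4,0],[1,0.66,-0.89,0.4,0]],
])

```text
clock: 0.52
position: [256.7, 469.9, 465.3]
ee_rot: [0.136, 1.571, -0.117]
force: [0.2, 0.5, 0.3]
width: 0.376
```

Call:
carry_out([
  [[1,0.33,-0.44,0,0],[1,0.66,-0.89,0,0],[1,0.66,-0.89,0,0]],
])

```text
clock: 0.9
position: [355.9, 335.9, 464.8]
ee_rot: [-0.043, 1.571, -0.298]
force: [-0.3, 0.4, -0.1]
width: -0.001
```

Call:
carry_out([
  [[1,0.33,-0.44,0,0],[1,0.66,-0.89,0,0],[1,0.66,-0.89,0,0]],
])

```text
clock: 1.27
position: [455.0, 202.4, 464.7]
ee_rot: [0.438, 1.571, 0.183]
force: [0.3, 0.2, -0.6]
width: 0.002
```

Call:
carry_out([
  [[1,0.33,-0.44,0,0],[1,0.66,-0.89,0,0],[1,0.66,-0.89,0,0]],
])

```text
clock: 1.65
position: [554.1, 68.6, 464.5]
ee_rot: [-2.729, 1.571, -2.984]
force: [-0.4, 0.8, -0.0]
width: 0.0
```

Call:
carry_out([
  [[1,0.33,-0.44,0,0],[1,0.66,-0.89,0,0],[1,0.66,-0.89,0,0],[1,0.66,-0.89,0,0]],
])

```text
clock: 2.15
position: [653.0, -65.0, 463.4]
ee_rot: [-3.008, 1.57, 3.018]
force: [0.1, 0.8, -1.3]
width: 0.001
```

```bash
python3 - <<'E'
from cell import sensors, optics
import cv2,pickle
s=sensors.state(); print(s['clock'],s['position'],s['ee_rot'],s['force'],s['width'])
c=optics.get_calibration("wrist");pickle.dump(c,open("w1.pkl","wb"));print(c['world_from_camera'])
cv2.imwrite("pics/wrist1.png",optics.capture("wrist")[:,:,::-1])
E
```

```text
2.15 [652.98687972 -64.9910759  463.40715399] [-3.00808581  1.5695132   3.01842419] [ 0.1399807   0.83023794 -1.25631533] 0.0009022306939672267
[[ 2.54534049e-01  9.17012967e-01  3.07082459e-01  5.74204849e+02]
 [ 9.67063700e-01 -2.41207256e-01 -8.12825908e-02 -4.61970593e+01]
 [-4.66672343e-04  3.17657486e-01 -9.48205412e-01  4.32473262e+02]
 [ 0.00000000e+00  0.00000000e+00  0.00000000e+00  1.00000000e+00]]
```

View pics/wrist1.png

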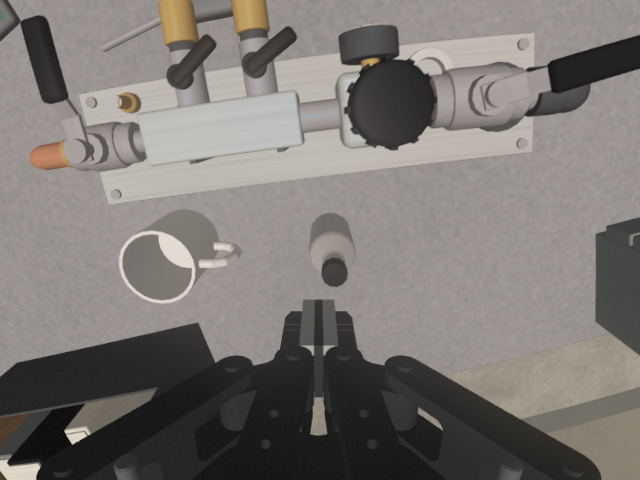

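```bash
python3 - <<'E'
from h import *; import pickle
c=pickle.load(open("w1.pkl","rb"))
np.set_printoptions(precision=1,suppress=True)
g={}
for k,uv,z in [("B",(535,33),8),("A",(534,152),8),("C",(107,204),8),("D",(80,95),8),("knob",(392,104),210),
 ("sup root",(552,79),182),("sup hub",(491,96),175),("sleeve tip cut",(638,50),182),
 ("bleed hub",(83,150),172),("bleed root",(58,101),182),("bleed tip",(32,18),182)]:
    g[k]=plane('wrist',uv,z,c); print(k,g[k])
y=(g['B']+g['A']-g['C']-g['D']); print(np.degrees(np.arctan2(y[1],y[0])),np.linalg.norm(y)/2,(g['B']+g['A']+g['C']+g['D'])/4)
E
```

```text
B [538.1 205.1   8. ]
A [665.4 189.7   8. ]
C [ 595.9 -317.5    8. ]
D [ 471.1 -297.     8. ]
knob [574.3  -2.3 210. ]
sup root [583.3 110.2 182. ]
sup hub [585.1  71.1 175. ]
sleeve tip cut [576.9 174.2 182. ]
bleed hub [ 546.1 -213.7  172. ]
bleed root [ 512.1 -211.   182. ]
bleed tip [ 458.2 -207.6  182. ]
82.30147629898235 509.25433799755547 [567.6 -54.9   8. ]
```

Call:
carry_out([
  [[1,-0.1,0.4,0,0],[1,-0.1,0.8,0,0],[1,-0.1,0.8,0,0]],
])

```text
clock: 2.58
position: [635.7, 62.1, 465.1]
ee_rot: [1.636, 1.57, 1.387]
force: [0.4, -1.1, 1.3]
width: 0.003
```

Call:
carry_out([
  [[1,-0.1,0.4,0,0],[1,-0.1,0.77,0,0],[1,-0.1,0.77,0,0],[1,-0.1,0.77,0,0]],
])

```text
clock: 3.08
position: [621.5, 172.9, 464.8]
ee_rot: [-1.854, 1.571, -2.107]
force: [0.7, -0.2, -0.5]
width: 0.002
```

```bash
python3 - <<'E'
from cell import sensors, optics
from h import *
import pickle
s=sensors.state(); print(s['clock'],s['position'],s['ee_rot'],s['force'],s['width'])
c=optics.get_calibration("wrist");pickle.dump(c,open("w2.pkl","wb"))
cv2.imwrite("pics/wrist2.png",optics.capture("wrist")[:,:,::-1])
T=c['world_from_camera']
K=np.array([[c['fx'],0,c['cx']],[0,c['fy'],c['cy']],[0,0,1]])
p=np.array([s['position']-[0,0,173]])
W=np.linalg.inv(T); print(cv2.projectPoints(p,cv2.Rodrigues(W[:3,:3])[0],W[:3,3],K,np.array([c['k1'],0,0,0.]))[0])
E
```

```text
3.075 [621.51898562 172.88300199 464.76324901] [-1.85391796  1.57050805 -2.10693805] [ 0.6988874  -0.17303778 -0.48157035] 0.0016029956844313183
[[[322.60836008 316.18065248]]]
```

View pics/wrist2.png

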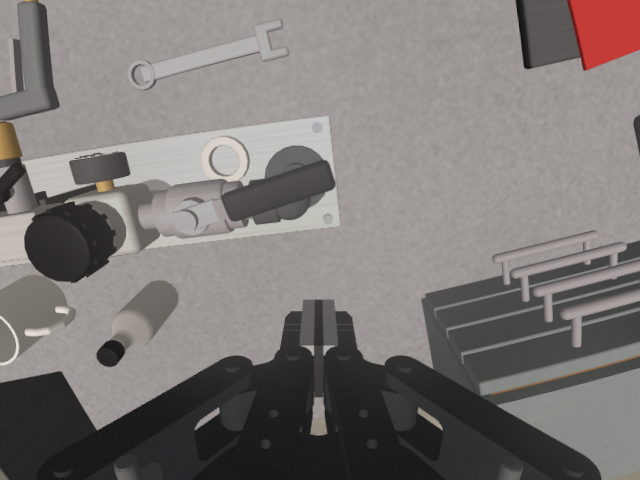

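```bash
python3 - <<'E'
from h import *; import pickle
c=pickle.load(open("w2.pkl","rb"))
np.set_printoptions(precision=1,suppress=True)
for k,uv,z in [("hub",(190,216),175),("root",(228,207),182),("tip",(332,172),182),("cab",(425,297),0),("cab",(480,390),150),("cab",(480,390),250),("handle",(497,258),200),("knob",(62,240),210)]:
    print(k,plane('wrist',uv,z,c))
r,t=plane('wrist',(228,207),182,c),plane('wrist',(332,172),182,c);d=t-r
print(np.degrees(np.arctan2(d[1],d[0])))
# cabinet corner from scene + side
print(two(ray('side',(283,135)),ray('scene',(405,392))))
E
```

```text
hub [581.6  83.7 175. ]
root [581.4 115.3 182. ]
tip [576.2 192.3 182. ]
cab [790.3 273.5   0. ]
cab [819.9 282.9 150. ]
cab [722.2 250.7 250. ]
handle [659.4 289.7 200. ]
knob [569.1   6.8 210. ]
93.86074924699648
(array([744.3, 333.9, 260.8]), np.float64(174.46749044789698))
```

Call:
carry_out([
  [[1,0,0,-0.4,0],[1,0,0,-0.8,0],[1,0,0,-0.84,0],[1,0,0,-0.84,0]],
])

```text
clock: 3.62
position: [622.5, 172.3, 340.3]
ee_rot: [0.439, 1.569, 0.184]
force: [0.8, -0.7, 1.3]
width: -0.0
```

```bash
python3 - <<'E'
from cell import sensors, optics
from h import *
import pickle
s=sensors.state(); print(s['clock'],s['position'],s['ee_rot'],s['force'],s['width'])
cv2.imwrite("pics/wrist3.png",optics.capture("wrist")[:,:,::-1])
E
```

```text
3.625 [622.54947659 172.31215375 340.32541224] [0.43882158 1.56932303 0.18405026] [ 0.7733535  -0.69916657  1.32603972] -0.000387957923905147
```

View pics/wrist3.png

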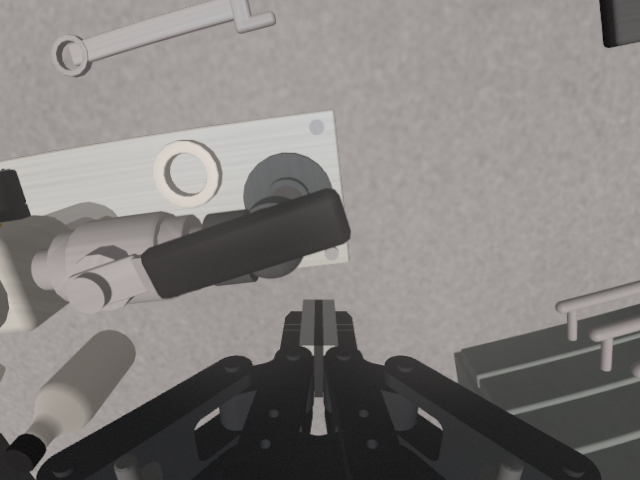

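Call:
carry_out([
  [[1,-0.14,-0.035,0,0],[1,-0.255,-0.035,0,0],[1,-0.36,-0.04,0,0],[1,-0.465,-0.075,0,0],[1,-0.56,-0.12,0,0]],
])

```text
clock: 4.3
position: [538.8, 154.9, 342.1]
ee_rot: [0.413, 1.562, 0.16]
force: [8.5, 0.4, 0.6]
width: -0.001
```

```bash
python3 - <<'E'
from cell import sensors, optics
from h import *
s=sensors.state(); print(s['clock'],s['position'],s['ee_rot'],s['force'],s['width'])
cv2.imwrite("pics/wrist4.png",optics.capture("wrist")[:,:,::-1])
E
```

```text
4.3 [538.76171221 154.91072629 342.11505147] [0.41327394 1.56164983 0.15964438] [8.50257333 0.36029815 0.59656571] -0.0011209835695396735
```

View pics/wrist4.png

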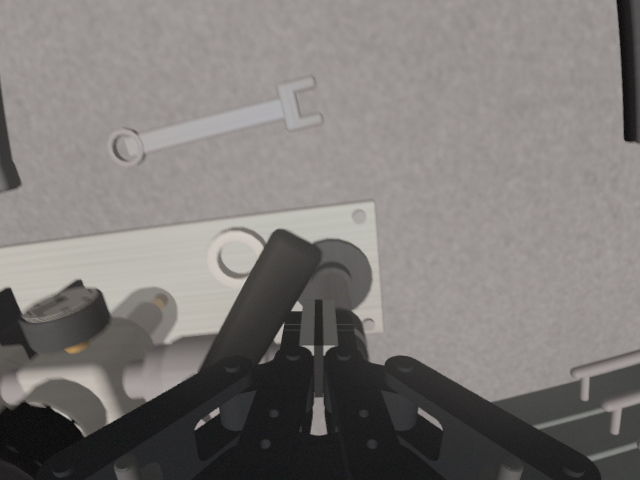

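Call:
carry_out([
  [[1,-0.085,-0.065,-0.02,0],[1,-0.165,-0.145,-0.02,0],[1,-0.22,-0.225,-0.02,0],[1,-0.25,-0.29,-0.02,0]],
])

```text
clock: 4.85
position: [501.9, 112.5, 338.6]
ee_rot: [0.708, 1.56, 0.452]
force: [20.6, 65.7, -9.2]
width: -0.003
```

```bash
python3 - <<'E'
from cell import sensors, optics
from h import *
s=sensors.state(); print(s['clock'],s['position'],s['ee_rot'],s['force'],s['width'])
cv2.imwrite("pics/wrist5.png",optics.capture("wrist")[:,:,::-1])
E
```

```text
4.85 [501.85481598 112.50475505 338.64286792] [0.70780628 1.55958208 0.45226016] [20.55292591 65.65939077 -9.20817198] -0.0030155056514732342
```

View pics/wrist5.png

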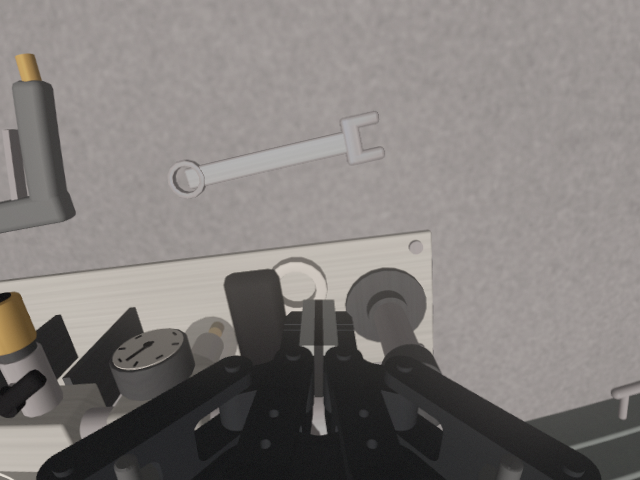

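Call:
carry_out([
  [[1,0.02,0.15,0,0],[1,0.02,0.25,0,0],[1,0.02,0.25,0.4,0],[1,0.02,0.25,0.8,0],[1,0.02,0.25,0.9,0]],
])

```text
clock: 5.52
position: [503.0, 149.2, 475.4]
ee_rot: [0.409, 1.564, 0.156]
force: [0.0, -0.2, -0.7]
width: -0.001
```

```bash
python3 - <<'E'
from cell import sensors, optics
from h import *
import pickle
s=sensors.state(); print(s['clock'],s['position'],s['ee_rot'],s['force'],s['width'])
c=optics.get_calibration("wrist");pickle.dump(c,open("w6.pkl","wb"))
cv2.imwrite("pics/wrist6.png",optics.capture("wrist")[:,:,::-1])
E
```

```text
5.525 [503.00703119 149.15592257 475.39389729] [0.4094591  1.56358162 0.15606726] [ 0.01964784 -0.19702195 -0.70610474] -0.0012151440832506345
```

View pics/wrist6.png

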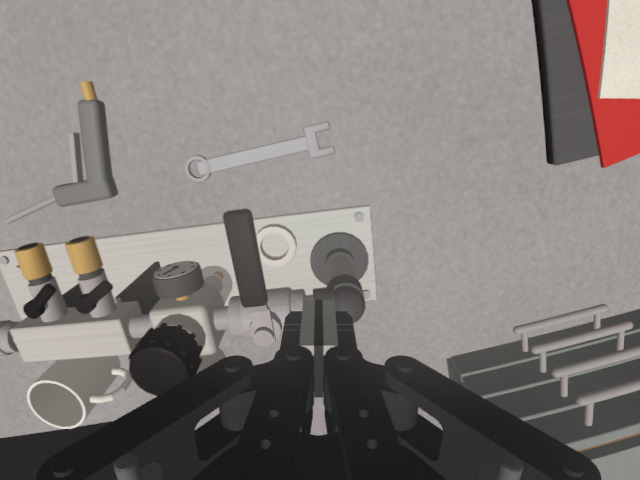

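```bash
python3 - <<'E'
from h import *; import pickle
c=pickle.load(open("w6.pkl","rb"))
r,t=plane('wrist',(255,304),182,c),plane('wrist',(238,212),182,c);d=t-r
print(r,t,np.degrees(np.arctan2(d[1],d[0])), plane('wrist',(264,334),175,c))
E
```

```text
[547.7574719  83.7108758 182.       ] [472.01724414  94.86250433 182.        ] 171.62422171442864 [580.50215269  79.9736618  175.        ]
```

Call:
carry_out([
  [[1,-0.02,-0.4,0,0],[1,-0.04,-0.8,0,0],[1,-0.05,-1,0,0],[1,-0.05,-1,0,0]],
])

```text
clock: 6.08
position: [495.8, -2.6, 469.8]
ee_rot: [-3.004, 1.569, 3.022]
force: [-0.0, 0.6, -0.2]
width: 0.005
```

Call:
carry_out([
  [[1,-0.02,-0.4,0,0],[1,-0.04,-0.8,0,0],[1,-0.05,-1,0,0],[1,-0.05,-1,0,0],[1,-0.05,-1,0,0]],
])

```text
clock: 6.7
position: [488.6, -150.0, 470.3]
ee_rot: [2.609, 1.57, 2.356]
force: [0.1, 0.6, -0.5]
width: -0.001
```

```bash
python3 - <<'E'
from cell import sensors, optics
from h import *
import pickle
s=sensors.state(); print(s['clock'],s['position'],s['ee_rot'],s['force'],s['width'])
c=optics.get_calibration("wrist");pickle.dump(c,open("w7.pkl","wb"))
cv2.imwrite("pics/wrist7.png",optics.capture("wrist")[:,:,::-1])
E
```

```text
6.7 [ 488.58093752 -149.96155692  470.29337827] [2.60944645 1.56979527 2.35624157] [ 0.08028067  0.60932179 -0.49599903] -0.0013341489085777658
```

View pics/wrist7.png

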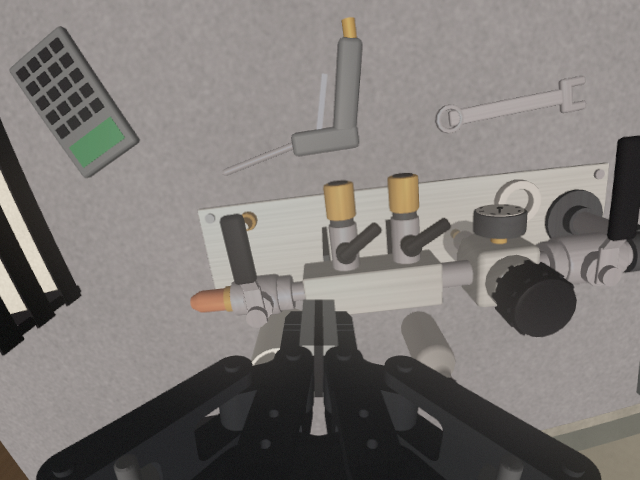

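```bash
python3 - <<'E'
from h import *; import pickle
np.set_printoptions(precision=1,suppress=True)
c=pickle.load(open("w7.pkl","rb"))
r,t=plane('wrist',(244,280),182,c),plane('wrist',(233,216),182,c);d=t-r
print(r,t,np.degrees(np.arctan2(d[1],d[0])), plane('wrist',(257,315),175,c))
o=plane('wrist',(233,216),182,c)
for z in (0,100,160): print('tray',z,plane('wrist',(78,293),z,c))
print('tray side/scene', two(ray('side',(437,353)),ray('wrist',(78,293),c)))
print(two(ray('side',(437,353)),ray('scene',(198,137))))
E
```

```text
[ 506.7 -215.7  182. ] [ 456.4 -207.5  182. ] 170.80172193432398 [ 541.8 -217.5  175. ]
tray 0 [ 537.1 -507.1    0. ]
tray 100 [ 508.1 -421.5  100. ]
tray 160 [ 490.7 -370.2  160. ]
tray side/scene (array([ 544.7, -465.7,   73.2]), np.float64(59.76331995461426))
(array([ 402.3, -471.3,  207.6]), np.float64(210.90277783322972))
```

Call:
carry_out([
  [[1,-0.05,-0.15,-0.1,0],[1,-0.05,-0.15,-0.5,0],[1,-0.05,-0.15,-0.86,0],[1,-0.05,-0.15,-0.87,0],[1,-0.05,-0.15,-0.87,0]],
])

```text
clock: 7.38
position: [481.6, -173.1, 341.8]
ee_rot: [-0.139, 1.569, -0.392]
force: [-0.4, 0.5, 0.3]
width: 0.001
```

```bash
python3 - <<'E'
from cell import sensors, optics
from h import *
s=sensors.state(); print(s['clock'],s['position'],s['ee_rot'],s['force'],s['width'])
cv2.imwrite("pics/wrist8.png",optics.capture("wrist")[:,:,::-1])
E
```

```text
7.375 [ 481.58583367 -173.08536825  341.80167353] [-0.13913003  1.56922357 -0.39190833] [-0.38705439  0.46550196  0.33030384] 0.0013701380525049072
```

View pics/wrist8.png

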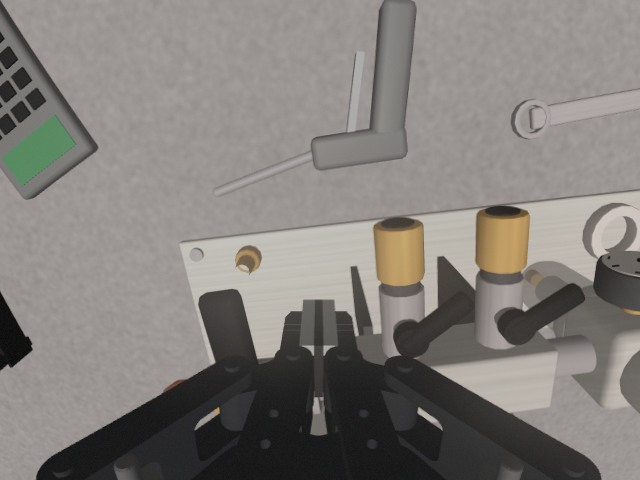

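Call:
carry_out([
  [[1,-0.017,-0.1,-0.02,0],[1,-0.05,-0.2,-0.02,0],[1,-0.06,-0.3,-0.02,0],[1,-0.055,-0.39,-0.02,0],[1,-0.025,-0.485,-0.02,0]],
])

```text
clock: 8.05
position: [476.6, -247.1, 337.9]
ee_rot: [1.86, 1.57, 1.606]
force: [-0.3, 5.2, -0.5]
width: 0.0
```

```bash
python3 - <<'E'
from cell import sensors, optics
from h import *
s=sensors.state(); print(s['clock'],s['position'],s['ee_rot'],s['force'],s['width'])
cv2.imwrite("pics/wrist9.png",optics.capture("wrist")[:,:,::-1])
E
```

```text
8.05 [ 476.62160375 -247.06490262  337.87320119] [1.86017032 1.56976236 1.60570504] [-0.26611774  5.19522005 -0.4719949 ] 0.0004707052227207746
```

View pics/wrist9.png

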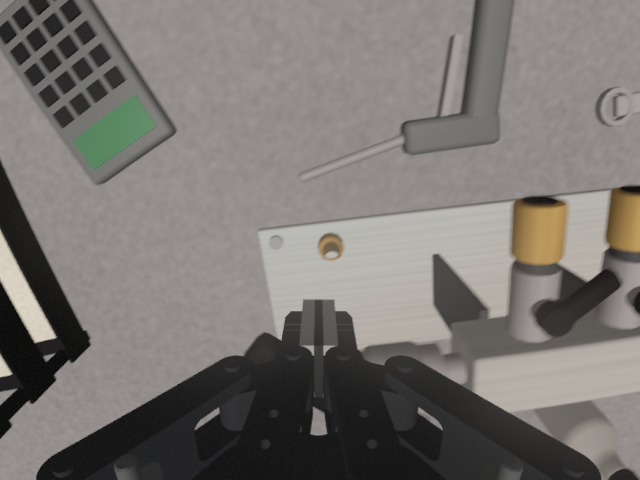

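Call:
carry_out([
  [[1,0.053,-0.093,0,0],[1,0.113,-0.16,0,0],[1,0.18,-0.213,0,0],[1,0.233,-0.24,0,0]],
])

```text
clock: 8.6
position: [511.7, -282.7, 337.4]
ee_rot: [2.751, 1.569, 2.497]
force: [-5.2, 4.6, 0.5]
width: 0.001
```

```bash
python3 - <<'E'
from cell import sensors, optics
from h import *
s=sensors.state(); print(s['clock'],s['position'],s['ee_rot'],s['force'],s['width'])
cv2.imwrite("pics/wrist10.png",optics.capture("wrist")[:,:,::-1])
E
```

```text
8.6 [ 511.72958906 -282.67812165  337.42339288] [2.75142565 1.56906275 2.49723821] [-5.2216179   4.64992041  0.54753045] 0.0014414320391518153
```

View pics/wrist10.png

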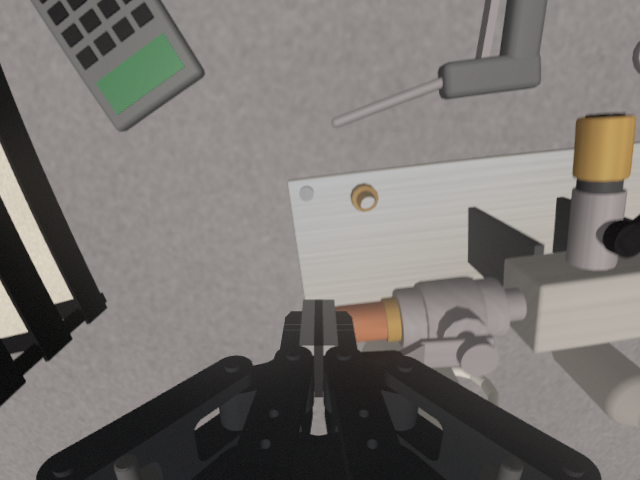

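Call:
carry_out([
  [[1,0.02,0.0,0,0],[1,0.035,0.0,0,0],[1,0.035,0,0,0]],
])

```text
clock: 9.02
position: [516.1, -282.8, 337.4]
ee_rot: [-2.752, 1.568, -3.005]
force: [-10.6, -3.6, 1.4]
width: -0.001
```

Call:
carry_out([
  [[1,0.015,0.0,0,0],[1,0.025,0.0,0,0],[1,0.025,0,0,0]],
])

```text
clock: 9.4
position: [517.8, -283.0, 337.2]
ee_rot: [-3.01, 1.561, 3.02]
force: [-31.7, -5.8, 8.8]
width: 0.0
```

Call:
carry_out([
  [[1,-0.2,-0.02,0,0],[1,-0.3,-0.02,0,0],[1,-0.3,-0.02,0.4,0],[1,-0.3,-0.02,0.8,0],[1,-0.3,-0.02,0.9,0]],
])

```text
clock: 10.02
position: [476.0, -285.1, 476.4]
ee_rot: [-0.388, 1.563, -0.641]
force: [0.6, -0.1, -0.0]
width: -0.0
```

Call:
carry_out([
  [[1,0.3,0.4,0,0],[1,0.6,0.7,0,0],[1,0.8,0.9,0,0],[1,0.8,0.9,0,0],[1,0.8,0.9,0,0]],
])

```text
clock: 10.65
position: [596.0, -150.3, 471.5]
ee_rot: [-3.075, 1.57, 2.955]
force: [0.8, 0.3, -0.0]
width: -0.002
```

```bash
python3 - <<'E'
from cell import sensors, optics
from h import *
import pickle
s=sensors.state(); print(s['clock'],s['position'],s['ee_rot'],s['force'],s['width'])
c=optics.get_calibration("wrist");pickle.dump(c,open("w11.pkl","wb"))
cv2.imwrite("pics/wrist11.png",optics.capture("wrist")[:,:,::-1])
E
```

```text
10.65 [ 596.01269666 -150.30226118  471.50376197] [-3.07512343  1.5698657   2.95485685] [ 0.84149746  0.26178873 -0.02726276] -0.002404098118502729
```

View pics/wrist11.png

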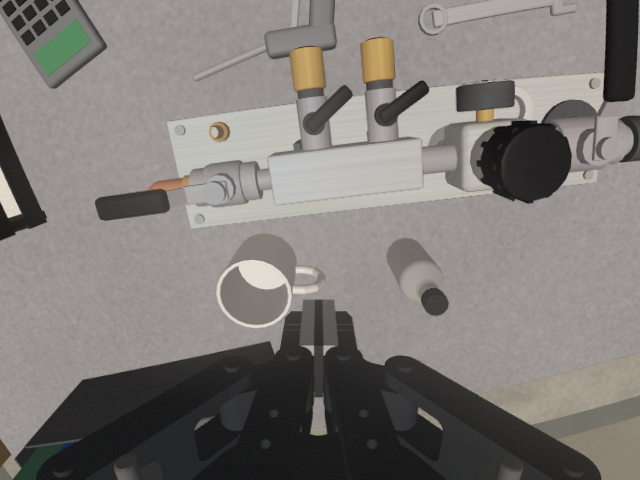

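```bash
python3 - <<'E'
from h import *; import pickle
np.set_printoptions(precision=1,suppress=True)
c=pickle.load(open("w11.pkl","rb"))
im=cv2.imread("pics/wrist11.png"); g=im.max(2)
m=np.zeros_like(g); m[185:225,85:175]=(g[185:225,85:175]<75)
n,l,st,_=cv2.connectedComponentsWithStats(m); k=1+st[1:,4].argmax()
pts=cv2.findContours((l==k).astype('uint8'),0,1)[0][0][:,0]
w=np.array([plane('wrist',p,182,c)[:2] for p in pts.astype(float)],np.float32)
print(st[k],cv2.minAreaRect(w))
print('hub',plane('wrist',(222,187),175,c))
y=[plane('wrist',p,8,c) for p in [(599,72),(597,181),(192,227),(169,122)]]
d=(y[0]+y[1]-y[2]-y[3]);print('unit y',np.degrees(np.arctan2(d[1],d[0])))
E
```

```text
[  95  190   74   30 1609] ((536.43994140625, -278.7916259765625), (55.75687789916992, 17.12291717529297), 82.37516784667969)
hub [ 542.4 -211.3  175. ]
unit y 82.39219500412727
```

```bash
python3 - <<'E'
from cell import ticket
print(ticket.finish_job())
E
```

```text
the job is handed in; nothing more can be done
None
```

I shut the supply valve first and then opened the bleed valve, pushing each lever to its stop with the closed fingertips. I handed the job in at about 10.7 s; it gives no verdict back.

- **Supply lever:** measured in the wrist picture, it turned to about 1.56 rad. The push force rose to about 69 N at the stop, within the 120 N wrist limit.
- **Bleed lever:** in the last picture it lay within about 0.1° of the pipe direction. The push force rose to about 32 N at the stop.
- **Other things:** the outlet levers looked unmoved, as did the loose items in view, though I judged this by eye and did not measure them. The tape measure was not in the last picture.
- **Hand-in:** the arm was clear of everything, with about 0 N on the wrist.
- **Disagreements:** early position fixes from the scene and side cameras differed by up to about 30 mm for points on the unit. I relied on the wrist camera, whose own fixes of the same points varied by up to about 10 mm.

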